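Check a pull gauge against its set mark and shut it in its case

ROBOT

A 7-joint arm with a two-finger parallel gripper is mounted at the origin on the work surface. World frame = base frame: x ahead of the robot, y to its left, z up, the work surface at z = 0. Lengths are in m, angles in rad, forces in N, time in s.
With the tool pointing down it reaches from about 0.4 to 0.85 m from the base axis. Payload 10.4 kg.
Tool frame: the origin (TCP) lies at the very end of the fingers, on their centre line; the grasp point (between the pads) lies 19 mm behind it; z points along the fingers, y is the line along which they close (so a half turn about z gives the same grasp; the last joint's range is limited). The gripper opens to 87 mm and grips with 3 to 60 N. Pads are 19 mm wide; open, the fingers measure 117 mm over their backs; the gripper's body (75 mm by 190 mm) begins 51 mm behind the grasp point.
Start: joints at [-1.358, 0.332, -0.065, 1.46, 0.022, 1.35, -0.088], TCP at [0.146, 0.608, 0.223] pointing down, gripper open.
Joint ranges: [-2.6, 2.6], [-0.5, 2.12], [-1.47, 1.34], [0.16, 2.42], [-1.27, 4.41], [0.06, 2.06], [-2.6, 2.6]. Speed limits (rad/s): [2.22, 2.22, 2.79, 2.79, 3.14, 3.14, 3.14].

INTERFACE

Orientations are given as a unit quaternion [x, y, z, w].
In Python, from bench import * gives the robot as it stands.
- The arm moves only by the tool carry_out, never from a script. Its argument "deltas" is a list of rows, each an object with "hand": the finger opening in mm, from 0 to 87; "dp": the shift along the tool's x, y, z each as a share of 250 mm, from -1 to 1, a list of three; "spin": the turn about the tool's z as a share of pi rad, from -1 to 1. In form: [{"hand": hand, "dp": [dx, dy, dz], "spin": spin}, ...]. A call has 1 to 20 rows; each row is the pose to reach, as a shift and turn from the pose commanded when the call began, along the tool's axes at that moment, turning the shorter way round; what a row does not reach only later rows make up. A row lasts 1/10 s, in which the tool goes at most 50 mm and 8.59 degrees, less where a joint would pass 70% of its speed; a pose out of reach is approached as far as the arm can. A call with a number of a shift or a turn outside -1 to 1 is refused whole. A call with a gripper value outside its range is refused whole. The fingers move at their own pace and stop on an object; "force" is the grip in N (left out, the last holds). Time passes only in rows, so rows that repeat a pose let the fingers close. It gives the time, the measured TCP pose, the force, the opening and the grip force at its end, in the units of the state.
- read_state(): the state, without advancing time (a new reading comes with each control period).
- camera(name): name is "scene" or "top" or "wrist"; returns the picture (420x560x3 uint8, red, green, blue); there is no depth.
- get_calibration(name): a dict with "fx", "fy", "cx", "cy" (pixels), "R" (3x3) and "t" (3): a world point X has camera coordinates R X + t; the wrist camera has in their place "mount" (4x4, takes a point from camera to tool coordinates, whose origin is the TCP and whose axes are the flange's). Camera axes: x right, y down, z forward; pixel columns grow to the right and rows downward; lengths in m; the calibration is good to about 2 mm. A picture is of the moment at which its call begins: read the wrist's pose just before it. get_calibration takes no time and is no camera call.
- close_job(): hands the job in; it is judged then, once.
The state is a dict: "time": time; "joint_positions": joint angles; "joint_vel": joint speeds; "joint_torque": joint torques, N m; "ee_pos": TCP position; "eef_rot": TCP orientation; "ft_force": force on the tool from outside, world axes, zero at the start; "torque": the same for the moment, N m; "width": finger opening in m; "grip_force": force on a finger pad.
Only numpy, scipy, OpenCV 4.12 (cv2) and the standard library are available. Lean on these libraries where they do the work, as an engineer would, in place of code of your own. Each camera call takes 0.05 s, during which the arm holds its last target. There are 200 camera calls.

TASK

Lower the pull gauge into the open compartment of its case, flat between the locating blocks with its blade through the notch and the pull tab outside, setting it down rather than dropping it, and let go. Then take the pull tab, draw the slide out until its pointer is level with the set marker, hold it there for about two seconds, and ease it back home without letting it snap. Finally slide the case's cover fully shut over the compartment, leaving the other things on the bench alone.

Things in the scene. Friction and masses are not known exactly. Their poses are not given: they have to be found in the camera images.
- gauge: Pull gauge (linear spring gauge), loose, about 0.3 kg: a flat aluminium bar 40 (x) x 120 (y) x 26 (z) mm with a white scale on top; origin at the centre of the bar's underside, z up. A steel blade (14 wide, 5 thick, centre 13 mm above the underside) comes out of its +y end and carries the black pull tab. Grip the bar across x (40 mm).
- pull_tab (a point): Grip point of the pull tab: an upright black block 34 (x) x 14 (y) x 36 (z) mm in the gauge's axes, its underside 4 mm and top 40 mm above the gauge's underside. The point is 24 mm above the gauge's underside, on the block's vertical centreline, 122 mm along +y from the gauge's origin when the slide is home. It moves along the gauge's +y as the slide is drawn.
- slide (a joint): How far the sprung slide (blade, tab and pointer together) is drawn out of the gauge, m: 0 home, 0.060 fully out. Spring: about 1 N at home, rising 0.9 N per 10 mm.
- pointer (a point): The pointer, a small bright steel crossbar 12 x 3 mm that moves with the slide in the black slot along the middle of the gauge's scale; its centre, 28 mm above the gauge's underside, 30 mm to -y of the gauge's origin when home.
- set_marker (a point): The set marker: two small dark steel blocks (9 x 5 x 7 mm), one on either side of the slot on the scale; point midway between them, 28 mm above the gauge's underside. It keeps its preset place on the gauge, 25 to 50 mm to +y of the pointer's home. The pointer is level with it when the two points have the same y in the gauge's axes.
- case: Grey steel gauge case, fixed to the bench, 42 mm high. Origin: on the bench under the centre of the open compartment; z up. Compartment inside: x -65 to 65, y -66 to 66 mm, floor at z 6 mm, walls 8 mm thick, top at z 42. The +y wall has a notch 28 mm wide, centred on x = 0, open at the top, for the blade. Behind it (x 65 to 219 mm) the case is closed.
- seat (a point): Where the gauge's origin belongs: centre of the compartment floor (z 6 mm), gauge and case axes parallel. Four locating blocks 10 mm high stand on the floor at |x| 24 to 30, |y| 42 to 58 mm: the gauge lies between them along y with 4 mm to spare at each side and 6 mm at each end. For |y| under 42 the floor beside the gauge is clear for fingers.
- cover (a joint): Slide of the flat aluminium cover (138 x 148 x 5 mm, top at z 47.5 mm), m: 0 parked over the closed half, 0.150 fully shut over the compartment. It slides along the case's -x with about 1.5 N friction and stays where left.
- cover_grip (a point): Grip point of the cover's handle: an upright black plate 12 (x) x 40 (y) mm in the case's axes, standing 30 mm above the cover's top (top at z 77.5 mm). The point is at z 64.5 mm on its vertical centreline.
- pulley: Loose steel belt pulley, 64 mm across, 32 mm high, standing on the bench; leave alone. Origin: centre of its underside.
- can: Spray can, 56 mm across, 150 mm high; leave alone. Origin: centre of its underside.
- screwdriver: Screwdriver lying on the bench beyond the work; leave alone.
- alternator: Alternator on a wooden board, fixed, about 120 (x) x 180 (y) x 135 (z) mm; keep clear. Origin: under the board's centre.

How it is judged:
By the outcome, as a careful person would: the job done as asked, in the order asked, and still so for the second after the job is handed in, with the robot touching nothing.
It also fails if it takes over 69 s, if anything falls off the work surface, if the arm or the gripper's body presses on something with over 40 N, if the wrist force passes 120 N, or if a joint passes its speed limit or range.

## Working session

There is one attempt and no reset: what is moved stays moved. The work goes in short steps, Python scripts to look and compute and a tool call to move; the robot and the scene stay as the last step left them, time stands still between calls to the robot, and variables do not carry over. Pictures are saved under pics/ and viewed, at most 10 in all, crops included, and the job is handed in when it is done.

Besides the shell and the picture viewer there is one more tool, called after "Emit:" by a JSON object that holds its "api" and its "payload". carry_out: Moves the arm, as the interface text tells. Its arguments: {"type":"object","properties":{"deltas":{"type":"array","items":{"type":"object","properties":{"hand":{"type":"number"},"dp":{"type":"array","items":{"type":"number","minimum":-1,"maximum":1}},"spin":{"type":"number","minimum":-1,"maximum":1}}}},"force":{"type":"number"}},"required":["deltas"]}

```bash
mkdir -p pics
python3 - <<'E'
from bench import *
import cv2
for n in ["scene","top"]:
    cv2.imwrite(f"pics/{n}0.png",camera(n)[:,:,::-1]); c=get_calibration(n); print(n,c)
print(get_calibration("wrist")); s=read_state(); print(s)
E
```

```text
scene {'fx': 401.26868896754246, 'fy': 401.26868896754246, 'cx': 278.30394423483654, 'cy': 210.61958431523098, 'R': array([[-0.82036578,  0.57182588,  0.00389122],
       [ 0.41304831,  0.59725518, -0.68751534],
       [-0.39546312, -0.5624068 , -0.72615943]]), 't': array([ 0.49023396, -0.16839959,  1.28467665])}
top {'fx': 480.8810628972291, 'fy': 480.8810628972291, 'cx': 280.12987178642106, 'cy': 212.217461624958, 'R': array([[ 0.09843347, -0.99514113,  0.00223057],
       [-0.97501073, -0.09689039, -0.1999158 ],
       [ 0.19916055,  0.01750358, -0.97981054]]), 't': array([-0.07549659,  0.57123235,  1.54625901])}
{'fx': 314.01032959382616, 'fy': 314.01032959382616, 'cx': 280.99022872722287, 'cy': 209.47946099244197, 'mount': array([[ 2.73321936e-04, -9.68249710e-01, -2.49984846e-01,
         6.73217997e-02],
       [ 9.99999957e-01,  2.38091147e-04,  1.71171337e-04,
        -4.39461176e-04],
       [-1.06217418e-04, -2.49984883e-01,  9.68249734e-01,
        -1.61448435e-01],
       [ 0.00000000e+00,  0.00000000e+00,  0.00000000e+00,
         1.00000000e+00]])}
{'time': 0.1, 'joint_positions': array([-1.35759027,  0.3327714 , -0.06471724,  1.46087538,  0.02159803,
        1.34989715, -0.08850881]), 'joint_vel': array([ 9.20366249e-04, -1.31117810e-03, -7.74038830e-04, -2.68139482e-03,
        3.92275121e-05,  1.08936665e-03,  7.34973296e-05]), 'joint_torque': array([ 1.94689084e-03, -6.24538636e+01,  2.50347907e-02, -3.90723324e+01,
       -6.13676920e-02,  3.64152063e-02,  5.56157454e-05]), 'ee_pos': array([0.14592724, 0.60736144, 0.22184821]), 'eef_rot': array([ 1.17616799e-01,  9.93058857e-01, -6.26026704e-04, -4.86137975e-05]), 'ft_force': array([1.06757639, 0.65031291, 0.2479355 ]), 'torque': array([ 0.0071222 ,  0.00530899, -0.03738399]), 'grip_force': 0.0, 'width': 0.086809722511508}
```

View pics/top0.png

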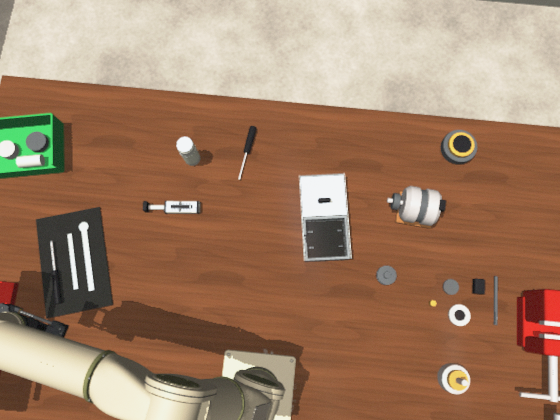

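View pics/scene0.png

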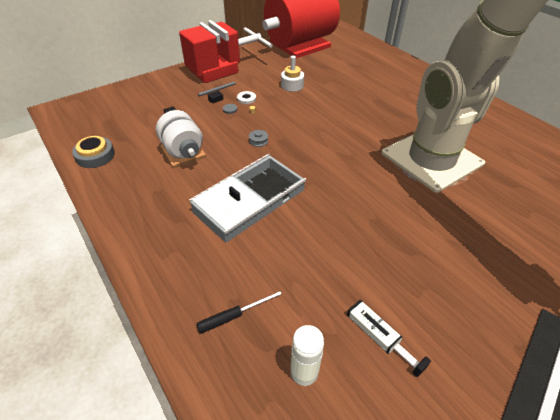

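The top view has the gauge near (183,207) with its tab to the left (+y). The case is near (325,217), with the compartment toward the robot. I'll enlarge both.

Run:
```python
import cv2,numpy as np
a=cv2.imread("pics/top0.png")
g=cv2.resize(a[190:225,135:210],None,fx=8,fy=8,interpolation=cv2.INTER_CUBIC)
c=cv2.resize(a[165:270,290:360],None,fx=5,fy=5,interpolation=cv2.INTER_CUBIC)
o=np.zeros((600,800,3),np.uint8); o[:280,:600]=g
cv2.imwrite("pics/c1.png",g); 
o=np.zeros((525,800,3),np.uint8); o[:,:350]=c; g2=cv2.resize(a[190:225,135:210],None,fx=6,fy=6,interpolation=cv2.INTER_CUBIC); o[:210,350:800]=g2
cv2.imwrite("pics/c2.png",o)
```

```text
(no output)
```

View pics/c2.png

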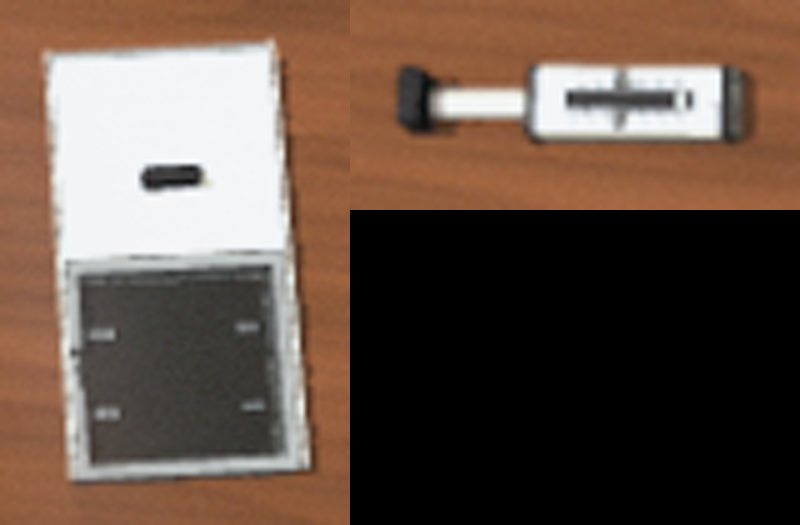

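```bash
cat > h.py <<'E'
from bench import *
import cv2, numpy as np
from scipy.optimize import least_squares
from scipy.spatial.transform import Rotation as Ro
def wristcal(s):
    c=get_calibration("wrist"); M=np.eye(4); M[:3,:3]=Ro.from_quat(s["eef_rot"]).as_matrix(); M[:3,3]=s["ee_pos"]
    T=np.linalg.inv(M@c["mount"]); c["R"]=T[:3,:3]; c["t"]=T[:3,3]; return c
def proj(c,X):
    p=np.atleast_2d(X)@np.array(c["R"]).T+c["t"]; return np.c_[c["fx"]*p[:,0]/p[:,2]+c["cx"],c["fy"]*p[:,1]/p[:,2]+c["cy"]]
def w(c,uv,z):
    d=np.array([(uv[0]-c["cx"])/c["fx"],(uv[1]-c["cy"])/c["fy"],1]); R=np.array(c["R"]); d=R.T@d; o=-R.T@c["t"]; return o+d*(z-o[2])/d[2]
def place(p,L,z0=0):
    L=np.atleast_2d(np.array(L,float))/1000; a,b=np.cos(p[2]),np.sin(p[2])
    return np.c_[p[0]+a*L[:,0]-b*L[:,1],p[1]+b*L[:,0]+a*L[:,1],L[:,2]+z0]
def fit(c,L,uv,g,z0=0):
    r=least_squares(lambda p:(proj(c,place(p,L,z0))-uv).ravel(),g,x_scale=[.01,.01,.05]); print("pose",r.x.round(4),"yawdeg",np.degrees(r.x[2]).round(2),"res px",r.fun.round(1)); return r.x
def rel(s,X,yaw_tool_y=None):
    R=Ro.from_quat(s["eef_rot"]).as_matrix(); print("dp mm tool",(R.T@(np.array(X)-s["ee_pos"])*1000).round(1)); 
    a=np.degrees(np.arctan2(R[1,1],R[0,1])); print("tool y axis at deg",a.round(2))
def snap(n):
    s=read_state(); a=camera("wrist"); cv2.imwrite(f"pics/{n}.png",a[:,:,::-1]); np.savez(f"pics/{n}.npz",q=s["eef_rot"],p=s["ee_pos"]); return s,wristcal(s),a
def load(n):
    d=np.load(f"pics/{n}.npz"); return wristcal(dict(eef_rot=d["q"],ee_pos=d["p"]))
E
python3 - <<'E'
from h import *
c=get_calibration("top"); f=lambda l:np.array([[x/5+290,y/5+165] for x,y in l]); 
fit(c,[(-73,74,42),(-73,-74,42),(27,50,16),(27,-50,16),(-27,50,16),(-27,-50,16)],f([(72,480),(310,467),(102,333),(247,327),(107,413),(254,405)]),[.5,-.1,0])
f=lambda l:np.array([[(x-350)/6+135,y/6+190] for x,y in l])
p=fit(c,[(0,-30,28),(0,122,40),(20,60,26),(-20,60,26)],f([(683,100),(412,92),(527,66),(527,138)]),[.5,.3,0])
print("handle",w(c,(172/5+290,175/5+165),.0775),"can",w(c,(189,160),.0),"pulley",w(c,(386,275),.02))
s=read_state(); rel(s,[*p[:2],.25])
E
```

```text
pose [ 0.5078 -0.1804  0.1546] yawdeg 8.86 res px [ 1.3 -0.1 -1.7 -0.  -0.1  0.3  0.3 -0.2  0.   0.   0.2  0. ]
pose [0.5678 0.3163 0.0913] yawdeg 5.23 res px [ 0.3  0.1 -0.2  0.4  0.3  0.  -0.4 -0.5]
handle [ 0.62747205 -0.16094538  0.0775    ] can [0.74325654 0.32136974 0.        ] pulley [ 0.40616251 -0.38978084  0.02      ]
dp mm tool [-478.2 -184.5  -27.9]
tool y axis at deg 76.49
```

Emit:
{"api": "carry_out", "payload": {"deltas": [{"hand":70,"dp":[-0.32,-0.12,0],"spin":0.06},{"hand":70,"dp":[-0.64,-0.25,0],"spin":0.12},{"hand":70,"dp":[-0.96,-0.37,0.05],"spin":0.2},{"hand":70,"dp":[-0.96,-0.37,0.1],"spin":0.2},{"hand":70,"dp":[-0.96,-0.37,0.1],"spin":0.2},{"hand":70,"dp":[-0.96,-0.37,0.1],"spin":0.2},{"hand":70,"dp":[-0.96,-0.37,0.1],"spin":0.2},{"hand":70,"dp":[-0.96,-0.37,0.1],"spin":0.2}]}}

```text
time: 0.9
ee_pos: [0.3564, 0.4627, 0.1975]
eef_rot: [0.418, 0.908, -0.0, -0.0]
ft_force: [-1.3, 0.6, 0.4]
width: 0.07
grip_force: 0.0
```

```bash
python3 -c "
from h import *
s=read_state();print(s['time'],s['ee_pos'],s['ft_force']);rel(s,[.568,.316,.14])"
```

```text
0.9 [0.35641702 0.46271476 0.19751107] [-1.27676612  0.60998984  0.37692263]
dp mm tool [-249.1   65.2   57.3]
tool y axis at deg 40.59
```

Emit:
{"api": "carry_out", "payload": {"deltas": [{"hand":70,"dp":[-0.33,0.09,0.08],"spin":0.06},{"hand":70,"dp":[-0.66,0.17,0.16],"spin":0.12},{"hand":70,"dp":[-1,0.26,0.23],"spin":0.197},{"hand":70,"dp":[-1,0.26,0.23],"spin":0.197},{"hand":70,"dp":[-1,0.26,0.23],"spin":0.197},{"hand":70,"dp":[-1,0.26,0.23],"spin":0.197},{"hand":70,"dp":[-1,0.26,0.23],"spin":0.197},{"hand":70,"dp":[-1,0.26,0.23],"spin":0.197},{"hand":70,"dp":[-1,0.26,0.23],"spin":0.197}]}}

```text
time: 1.8
ee_pos: [0.5678, 0.3168, 0.1405]
eef_rot: [0.674, 0.739, 0.0, -0.001]
ft_force: [-0.6, 0.6, 0.4]
width: 0.0695
grip_force: 0.0
```

```bash
python3 -c "
from h import *
s,c,a=snap('g1');print(s['time'],s['ee_pos'],s['joint_vel'].round(3)); rel(s,s['ee_pos'])
print(proj(c,place([.568,.3165,.0913],[(0,-30,28),(0,122,40)])))"
```

```text
1.8 [0.56776149 0.31679966 0.14045894] [-0.    -0.005  0.007  0.002  0.001 -0.002  0.002]
dp mm tool [0. 0. 0.]
tool y axis at deg 5.27
[[280.62661971 238.05241341]
 [280.7547482   55.38156233]]
```

View pics/g1.png

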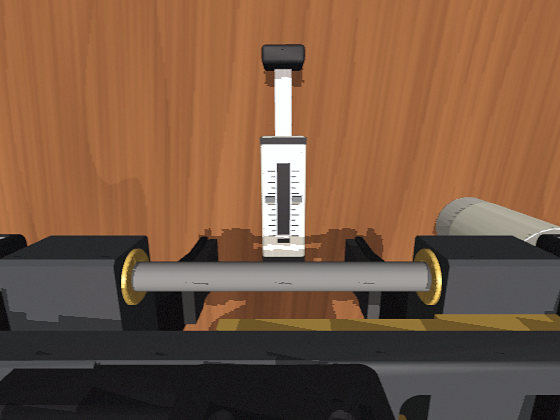

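The gauge is upright in view: tab at (283,55), pointer at (283,241), markers at (270,199) and (298,199). Bar sides are at columns 261 and 305, and its end at row 137.

Run:
```python
from h import *
c=load("g1"); a=cv2.imread("pics/g1.png",0).astype(int)
print("col 283 pointer",list(zip(range(234,250),a[234:250,281:286].mean(1).astype(int))))
print("marker rows L",list(zip(range(190,208),a[190:208,266:273].mean(1).astype(int))))
print("R",a[190:208,294:300].mean(1).astype(int))
print("row170",[(i,a[160:185,i].mean().astype(int)) for i in list(range(258,266))+list(range(273,294))+list(range(301,309))])
print("end",list(zip(range(130,148),a[130:148,266:300].mean(1).astype(int))))
print("tab row 52",[(i,a[50:54,i].mean().astype(int)) for i in list(range(258,266))+list(range(301,309))])
print("tab col",list(zip(range(40,75),a[40:75,275:292].mean(1).astype(int))))
```

```text
col 283 pointer [(234, np.int64(118)), (235, np.int64(211)), (236, np.int64(254)), (237, np.int64(208)), (238, np.int64(150)), (239, np.int64(30)), (240, np.int64(38)), (241, np.int64(36)), (242, np.int64(45)), (243, np.int64(216)), (244, np.int64(203)), (245, np.int64(229)), (246, np.int64(254)), (247, np.int64(254)), (248, np.int64(254)), (249, np.int64(239))]
marker rows L [(190, np.int64(253)), (191, np.int64(254)), (192, np.int64(254)), (193, np.int64(110)), (194, np.int64(255)), (195, np.int64(255)), (196, np.int64(45)), (197, np.int64(130)), (198, np.int64(148)), (199, np.int64(145)), (200, np.int64(145)), (201, np.int64(144)), (202, np.int64(162)), (203, np.int64(216)), (204, np.int64(156)), (205, np.int64(254)), (206, np.int64(254)), (207, np.int64(254))]
R [254 254 255  92 255 231  48 150 147 146 146 144 181 173 157 255 254 254]
row170 [(258, np.int64(115)), (259, np.int64(114)), (260, np.int64(109)), (261, np.int64(204)), (262, np.int64(245)), (263, np.int64(252)), (264, np.int64(254)), (265, np.int64(254)), (273, np.int64(236)), (274, np.int64(234)), (275, np.int64(250)),
[... 1329 characters left out ...]
nt64(116)), (41, np.int64(116)), (42, np.int64(117)), (43, np.int64(120)), (44, np.int64(63)), (45, np.int64(48)), (46, np.int64(62)), (47, np.int64(80)), (48, np.int64(81)), (49, np.int64(77)), (50, np.int64(83)), (51, np.int64(83)), (52, np.int64(83)), (53, np.int64(84)), (54, np.int64(83)), (55, np.int64(81)), (56, np.int64(81)), (57, np.int64(79)), (58, np.int64(78)), (59, np.int64(72)), (60, np.int64(57)), (61, np.int64(42)), (62, np.int64(31)), (63, np.int64(22)), (64, np.int64(16)), (65, np.int64(15)), (66, np.int64(16)), (67, np.int64(12)), (68, np.int64(20)), (69, np.int64(164)), (70, np.int64(191)), (71, np.int64(188)), (72, np.int64(187)), (73, np.int64(187)), (74, np.int64(187))]
```

Run:
```python
from h import *
c=load("g1")
L=[(0,-30,28),(-20,0,26),(20,0,26),(0,60,26),(-17,122,40),(17,122,40),(0,129,40)]
def res(p):
    q=proj(c,place(p[:3],L)); 
    return [q[0,1]-236.4,q[1,0]-260.7,q[2,0]-305.2,q[3,1]-137.2,q[4,0]-260.6,q[5,0]-304.8,q[6,1]-43.6]
r=least_squares(res,[.568,.3165,.0913],x_scale=[.01,.01,.05]); p=r.x; print(p.round(4),np.degrees(p[2]),r.fun.round(1))
for n,v,z in [("mk top+y edge z33",196.7,33),("mk top -y z33",204.5,33),("base +y z26",195.5,26),("pointer",236.4,28),("mk mid 31.5",200.6,31.5)]:
    q=w(c,(283,v),z/1000); print(n,((q[:2]-p[:2])@[-np.sin(p[2]),np.cos(p[2])]*1000).round(1))
```

```text
[0.57   0.3178 0.0961] 5.50783854003936 [ 0.5  0.1 -0.1 -0.6 -0.1  0.1  0.1]
mk top+y edge z33 8.9
mk top -y z33 1.9
base +y z26 8.5
pointer -29.5
mk mid 31.5 5.1
```

Emit:
{"api": "carry_out", "payload": {"deltas": [{"hand":70,"dp":[-0.15,-0.03,-0.1],"spin":0},{"hand":70,"dp":[-0.3,-0.06,-0.2],"spin":0},{"hand":70,"dp":[-0.5,-0.1,-0.24],"spin":-0.02},{"hand":70,"dp":[-0.67,-0.14,-0.24],"spin":-0.02},{"hand":70,"dp":[-0.84,-0.17,-0.24],"spin":-0.02},{"hand":70,"dp":[-1,-0.2,-0.24],"spin":-0.02}]}}

```text
time: 2.45
ee_pos: [0.5409, 0.0599, 0.2008]
eef_rot: [0.651, 0.759, 0.001, 0.0]
ft_force: [0.8, -0.2, -0.1]
width: 0.0699
grip_force: 0.0
```

Emit:
{"api": "carry_out", "payload": {"deltas": [{"hand":70,"dp":[-0.18,-0.04,0],"spin":0},{"hand":70,"dp":[-0.36,-0.07,0],"spin":0},{"hand":70,"dp":[-0.54,-0.1,0],"spin":0},{"hand":70,"dp":[-0.72,-0.13,0],"spin":0},{"hand":70,"dp":[-0.9,-0.14,0],"spin":0},{"hand":70,"dp":[-1,-0.14,0],"spin":0},{"hand":70,"dp":[-1,-0.14,0],"spin":0},{"hand":70,"dp":[-1,-0.14,0],"spin":0},{"hand":70,"dp":[-1,-0.14,0],"spin":0},{"hand":70,"dp":[-1,-0.14,0],"spin":0}]}}

```text
time: 3.45
ee_pos: [0.5449, -0.1902, 0.2001]
eef_rot: [0.651, 0.759, 0.0, -0.0]
ft_force: [-0.3, 0.1, -0.5]
width: 0.0698
grip_force: 0.0
```

```bash
python3 -c "
from h import *
s,c,a=snap('k1');print(s['time'],s['ee_pos'],abs(s['joint_vel']).max()); rel(s,[.517,-.24,.2])"
```

```text
3.45 [ 0.54491103 -0.19015704  0.20009901] 0.0070066287818065474
dp mm tool [-45.  -35.2   0. ]
tool y axis at deg 8.79
```

View pics/k1.png

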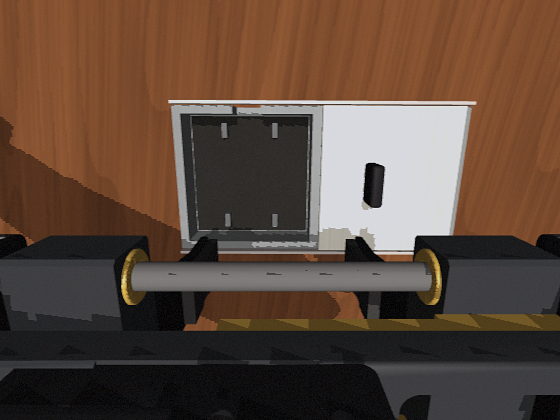

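Compartment spans columns 180–320 and rows 105–250, with locating blocks near (224,130), (275,130), (228,220), (275,220). The handle top is near (374,185). I'll enlarge for exact edges.

Run:
```python
import cv2,numpy as np
a=cv2.imread("pics/k1.png")[92:262,160:400]
a=np.clip((a/255.)**.6*255,0,255).astype(np.uint8)
cv2.imwrite("pics/k1c.png",cv2.resize(a,None,fx=3.3,fy=3.3,interpolation=cv2.INTER_CUBIC))
```

```text
(no output)
```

View pics/k1c.png

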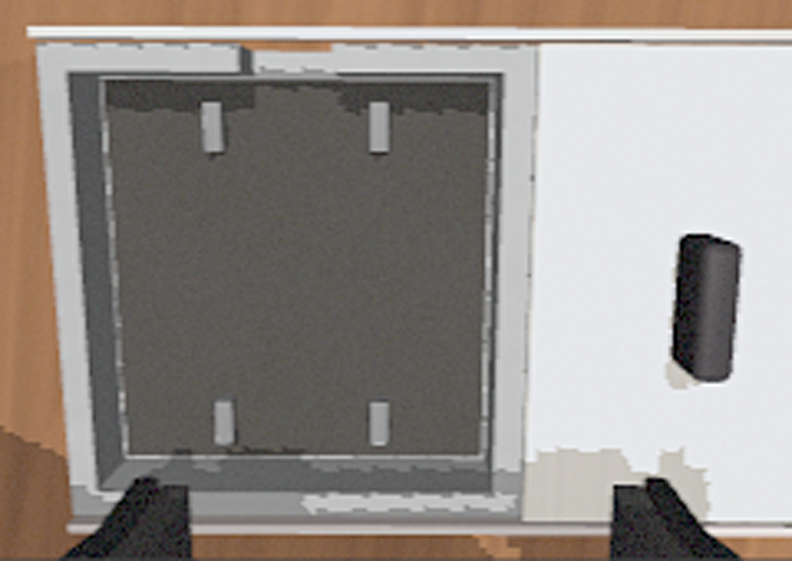

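Run:
```python
from h import *
c=load("k1"); f=lambda l:np.array([[x/3.3+160,y/3.3+92] for x,y in l])
P=[((-27,50,14),(213,126)),((27,50,14),(380,126)),((-27,-50,14),(224,423)),((27,-50,14),(380,423)),((-65,-66,6),(128,456)),((65,-66,6),(481,456)),((-65,66,6),(105,80)),((65,66,6),(492,80)),((-65,66,42),(68,72)),((65,66,42),(500,74)),((-73,74,42),(38,45)),((14,74,42),(331,45))]
p=fit(c,[a for a,b in P],f([b for a,b in P]),[.51,-.18,.15])
h=w(c,f([(721,310)])[0],.0775); a,b=np.cos(p[2]),np.sin(p[2]); d=(h[:2]-p[:2])*1000; print("handle local",a*d[0]+b*d[1],-b*d[0]+a*d[1])
print(place(p,[(121,0,0),(0,0,0)]))
s=read_state(); g=[.57,.3178,.0961]; rel(s,[*g[:2],.2]); rel(s,[*p[:2],.2])
```

```text
pose [ 0.5098 -0.1803  0.1513] yawdeg 8.67 res px [-0.1  0.5 -0.4  0.6  0.3 -0.1 -0.1  0.  -0.9  0.9  1.3  1.1 -1.7 -0.9
  0.8 -0.6 -0.8  0.   1.7 -0.2 -0.6 -0.4  0.5 -0.2]
handle local 123.1024789532591 1.597697130486484
[[ 0.62943667 -0.1620757   0.        ]
 [ 0.50981974 -0.18031824  0.        ]]
dp mm tool [498.5 102.3   0.5]
tool y axis at deg 8.76
dp mm tool [ 15.4 -33.1   0.1]
tool y axis at deg 8.76
```

Emit:
{"api": "carry_out", "payload": {"deltas": [{"hand":70,"dp":[0.18,0.04,0],"spin":0},{"hand":70,"dp":[0.36,0.08,0],"spin":0},{"hand":70,"dp":[0.54,0.12,0],"spin":0.009},{"hand":70,"dp":[0.72,0.16,0],"spin":0.018},{"hand":70,"dp":[0.9,0.2,0],"spin":0.018},{"hand":70,"dp":[1,0.21,0],"spin":0.018}]}}

```text
time: 4.1
ee_pos: [0.5585, 0.0686, 0.2]
eef_rot: [0.671, 0.742, 0.001, -0.001]
ft_force: [0.1, -0.7, 0.1]
width: 0.0701
grip_force: 0.0
```

Emit:
{"api": "carry_out", "payload": {"deltas": [{"hand":70,"dp":[0.18,0.03,0],"spin":0},{"hand":70,"dp":[0.36,0.06,0],"spin":0},{"hand":70,"dp":[0.54,0.1,0.05],"spin":0},{"hand":70,"dp":[0.72,0.14,0.1],"spin":0},{"hand":70,"dp":[0.9,0.16,0.15],"spin":0},{"hand":70,"dp":[1,0.16,0.2],"spin":0},{"hand":70,"dp":[1,0.16,0.2],"spin":0},{"hand":70,"dp":[1,0.16,0.2],"spin":0},{"hand":70,"dp":[1,0.16,0.2],"spin":0}]}}

```text
time: 5.0
ee_pos: [0.5758, 0.3144, 0.1508]
eef_rot: [0.674, 0.739, 0.0, 0.0]
ft_force: [0.3, 0.0, -0.4]
width: 0.0698
grip_force: 0.0
```

```bash
python3 -c "
from h import *
s=read_state();print(s['time'],s['ee_pos'],abs(s['joint_vel']).max()); rel(s,[.5687,.3297,.002])"
```

```text
5.0 [0.57584364 0.31438311 0.15080041] 0.009709582696300068
dp mm tool [ 15.9  -5.8 148.8]
tool y axis at deg 5.31
```

Emit:
{"api": "carry_out", "payload": {"deltas": [{"hand":70,"dp":[0.064,-0.023,0.15],"spin":0},{"hand":70,"dp":[0.064,-0.023,0.3],"spin":0},{"hand":70,"dp":[0.064,-0.023,0.44],"spin":0},{"hand":70,"dp":[0.064,-0.023,0.54],"spin":0},{"hand":70,"dp":[0.064,-0.023,0.58],"spin":0},{"hand":70,"dp":[0.064,-0.023,0.588],"spin":0},{"hand":70,"dp":[0.064,-0.023,0.588],"spin":0},{"hand":35,"dp":[0.064,-0.023,0.588],"spin":0},{"hand":35,"dp":[0.064,-0.023,0.588],"spin":0},{"hand":35,"dp":[0.064,-0.023,0.588],"spin":0},{"hand":35,"dp":[0.064,-0.023,0.588],"spin":0},{"hand":35,"dp":[0.064,-0.023,0.588],"spin":0},{"hand":35,"dp":[0.064,-0.023,0.588],"spin":0}], "force": 30}}

```text
time: 6.3
ee_pos: [0.5681, 0.3312, 0.0033]
eef_rot: [0.673, 0.74, 0.0, 0.0]
ft_force: [-0.8, -0.5, 2.3]
width: 0.0398
grip_force: 30.0
```

Emit:
{"api": "carry_out", "payload": {"deltas": [{"hand":35,"dp":[0,0,-0.04],"spin":0},{"hand":35,"dp":[0,0,-0.12],"spin":0},{"hand":35,"dp":[0,0,-0.24],"spin":0},{"hand":35,"dp":[0,0,-0.36],"spin":0},{"hand":35,"dp":[0,0,-0.46],"spin":0},{"hand":35,"dp":[0,0,-0.5],"spin":0},{"hand":35,"dp":[0,0,-0.5],"spin":0}]}}

```text
time: 7.0
ee_pos: [0.5686, 0.3313, 0.1294]
eef_rot: [0.673, 0.74, 0.001, 0.0]
ft_force: [0.0, 0.3, -3.1]
width: 0.0398
grip_force: 30.0
```

```bash
python3 -c "
from h import *
s=read_state();print(s['time'],s['ee_pos'],s['ft_force'],s['width']); rel(s,[.5078,-.167,.128])"
```

```text
7.0 [0.56855466 0.33131843 0.12936923] [ 0.00907955  0.25859988 -3.13547881] 0.03975533687097915
dp mm tool [-490.4 -107.3    0.6]
tool y axis at deg 5.39
```

Emit:
{"api": "carry_out", "payload": {"deltas": [{"hand":35,"dp":[-0.04,-0.01,0],"spin":0},{"hand":35,"dp":[-0.13,-0.03,0],"spin":0},{"hand":35,"dp":[-0.26,-0.06,0],"spin":-0.003},{"hand":35,"dp":[-0.4,-0.09,0],"spin":-0.006},{"hand":35,"dp":[-0.55,-0.12,0],"spin":-0.009},{"hand":35,"dp":[-0.7,-0.15,0],"spin":-0.012},{"hand":35,"dp":[-0.85,-0.18,0],"spin":-0.015},{"hand":35,"dp":[-0.98,-0.21,0],"spin":-0.018}]}}

```text
time: 7.8
ee_pos: [0.5371, 0.079, 0.1263]
eef_rot: [0.652, 0.758, -0.001, -0.001]
ft_force: [0.0, -0.5, -3.0]
width: 0.0399
grip_force: 30.0
```

Emit:
{"api": "carry_out", "payload": {"deltas": [{"hand":35,"dp":[-0.13,-0.02,0],"spin":0},{"hand":35,"dp":[-0.28,-0.05,0],"spin":0},{"hand":35,"dp":[-0.43,-0.08,0],"spin":0},{"hand":35,"dp":[-0.58,-0.11,0],"spin":0},{"hand":35,"dp":[-0.72,-0.13,0],"spin":0},{"hand":35,"dp":[-0.84,-0.15,0],"spin":0},{"hand":35,"dp":[-0.92,-0.16,0],"spin":0},{"hand":35,"dp":[-0.96,-0.16,0],"spin":0},{"hand":35,"dp":[-0.96,-0.16,0],"spin":0},{"hand":35,"dp":[-0.96,-0.16,0],"spin":0},{"hand":35,"dp":[-0.96,-0.16,0],"spin":0},{"hand":35,"dp":[-0.96,-0.16,0],"spin":0}]}}

```text
time: 9.0
ee_pos: [0.5354, -0.1598, 0.1279]
eef_rot: [0.651, 0.759, 0.0, -0.0]
ft_force: [0.5, 0.3, -3.6]
width: 0.0396
grip_force: 30.0
```

```bash
python3 -c "
from h import *
s=read_state();print(s['time'],s['ee_pos'],s['ft_force'],s['width']); rel(s,[.5078,-.167,.0095]); print(abs(s['joint_vel']).max())
c=wristcal(s); print(proj(c,place([.5098,-.1803,.1513],[(0,122,46),(0,60,32),(0,74,42)])))"
```

```text
9.0 [ 0.53540086 -0.15978996  0.127876  ] [ 0.53855614  0.31260398 -3.63777087] 0.03963112746668299
dp mm tool [ -3.  -28.4 118.4]
tool y axis at deg 8.73
0.0030009337154029586
[[241.05744048  73.60380919]
 [245.48992661 158.66340962]
 [243.5841159  141.53505414]]
```

Emit:
{"api": "carry_out", "payload": {"deltas": [{"hand":35,"dp":[-0.006,-0.06,0],"spin":0},{"hand":35,"dp":[-0.012,-0.114,0],"spin":0},{"hand":35,"dp":[-0.012,-0.114,0.05],"spin":0},{"hand":35,"dp":[-0.012,-0.114,0.13],"spin":0},{"hand":35,"dp":[-0.012,-0.114,0.19],"spin":0},{"hand":35,"dp":[-0.012,-0.114,0.24],"spin":0},{"hand":35,"dp":[-0.012,-0.114,0.26],"spin":0},{"hand":35,"dp":[-0.012,-0.114,0.26],"spin":0}]}}

```text
time: 9.8
ee_pos: [0.5072, -0.1682, 0.0623]
eef_rot: [0.652, 0.758, -0.0, -0.001]
ft_force: [0.1, 0.3, -2.8]
width: 0.0391
grip_force: 30.0
```

```bash
python3 -c "
from h import *
s,c,a=snap('p1');print(s['time'],s['ee_pos'],s['ft_force'],s['width']); rel(s,[.5078,-.167,.0095])"
```

```text
9.8 [ 0.50720523 -0.16823996  0.06225856] [ 0.06395915  0.28521189 -2.84527131] 0.039098685343696975
dp mm tool [ 1.1  0.8 52.8]
tool y axis at deg 8.63
```

View pics/p1.png

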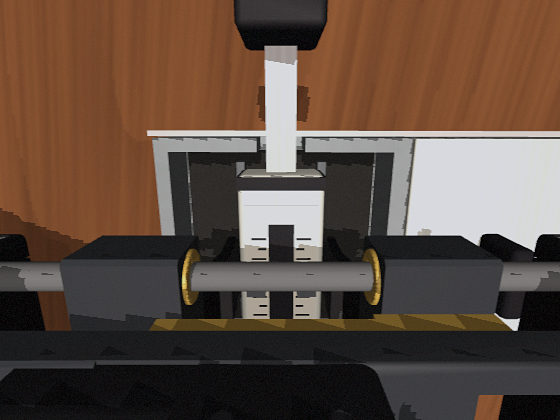

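The blade (columns 265–297) is centred over the notch (256–304), and the bar end is inside the +y wall. Now I'll lower it slowly.

Emit:
{"api": "carry_out", "payload": {"deltas": [{"hand":35,"dp":[0.004,0.003,0.03],"spin":0},{"hand":35,"dp":[0.004,0.003,0.07],"spin":0},{"hand":35,"dp":[0.004,0.003,0.11],"spin":0},{"hand":35,"dp":[0.004,0.003,0.15],"spin":0},{"hand":35,"dp":[0.004,0.003,0.18],"spin":0},{"hand":35,"dp":[0.004,0.003,0.195],"spin":0},{"hand":35,"dp":[0.004,0.003,0.202],"spin":0},{"hand":35,"dp":[0.004,0.003,0.205],"spin":0},{"hand":35,"dp":[0.004,0.003,0.207],"spin":0},{"hand":35,"dp":[0.004,0.003,0.207],"spin":0}]}}

```text
time: 10.85
ee_pos: [0.5083, -0.1673, 0.0115]
eef_rot: [0.652, 0.758, 0.0, 0.0]
ft_force: [0.1, 0.6, -2.9]
width: 0.04
grip_force: 30.0
```

Not yet in contact, with about 2 mm to go.

Emit:
{"api": "carry_out", "payload": {"deltas": [{"hand":35,"dp":[0,0,0.003],"spin":0},{"hand":35,"dp":[0,0,0.006],"spin":0},{"hand":35,"dp":[0,0,0.009],"spin":0},{"hand":35,"dp":[0,0,0.009],"spin":0}]}}

```text
time: 11.25
ee_pos: [0.5082, -0.1672, 0.0092]
eef_rot: [0.652, 0.758, 0.0, -0.0]
ft_force: [-1.4, 0.9, 0.9]
width: 0.0397
grip_force: 30.0
```

Emit:
{"api": "carry_out", "payload": {"deltas": [{"hand":45,"dp":[0,0,0],"spin":0},{"hand":58,"dp":[0,0,0],"spin":0},{"hand":58,"dp":[0,0,0],"spin":0},{"hand":58,"dp":[0,0,0],"spin":0},{"hand":58,"dp":[0,0,-0.08],"spin":0},{"hand":58,"dp":[0,0,-0.2],"spin":0},{"hand":58,"dp":[-0.1,0,-0.3],"spin":0},{"hand":58,"dp":[-0.2,0,-0.35],"spin":0},{"hand":58,"dp":[-0.28,0,-0.35],"spin":0},{"hand":58,"dp":[-0.28,0,-0.35],"spin":0},{"hand":58,"dp":[-0.28,0,-0.35],"spin":0},{"hand":58,"dp":[-0.28,0,-0.35],"spin":0}]}}

```text
time: 12.45
ee_pos: [0.5185, -0.2353, 0.0961]
eef_rot: [0.652, 0.759, 0.0, -0.001]
ft_force: [-0.5, -0.0, 0.6]
width: 0.0581
grip_force: 0.0
```

```bash
python3 -c "
from h import *
s,c,a=snap('m1');print(s['time'],s['ee_pos'],s['ft_force'],abs(s['joint_vel']).max())
q=np.clip((a[:235,160:400,::-1]/255.)**.7*255,0,255).astype(np.uint8); cv2.imwrite('pics/m1c.png',cv2.resize(q,None,fx=2.5,fy=2.5,interpolation=cv2.INTER_CUBIC))"
```

```text
12.45 [ 0.51851931 -0.23526399  0.09605283] [-0.4791125  -0.02175131  0.63876477] 0.005429290121464768
```

View pics/m1c.png

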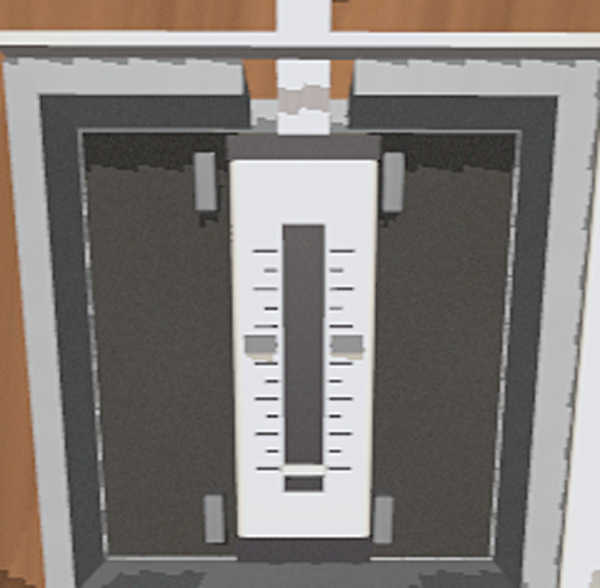

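The gauge is flat between the blocks with the blade through the notch. The pointer sits on the 0 tick (crop row 469) and the markers are near row 345, about the 35 mm tick. I'll get exact numbers.

Run:
```python
from h import *
c=load("m1"); a=cv2.imread("pics/m1.png",0).astype(int)
for n,r,cs in [("mkL",(130,146),(260,268)),("mkR",(130,146),(295,303)),("ptr",(180,198),(278,286)),("end+",(48,66),(255,270)),("end-",(210,222),(262,300)),("tick",(96,104),(264,269)),("tick0",(184,192),(264,269)),]:
    print(n,r[0],a[r[0]:r[1],cs[0]:cs[1]].mean(1).astype(int))
print("cols@120",[(i,a[115:119,i].mean().astype(int)) for i in list(range(248,258))+list(range(306,316))])
print("cols@200",[(i,a[200:205,i].mean().astype(int)) for i in list(range(250,260))+list(range(304,314))])
```

```text
mkL 130 [121 196 221 226  90 118 118 118 118 117 116 146 172 175 190  85]
mkR 130 [ 80 198 222 224 109 117 118 118 118 117 116 146 171 194 198  88]
ptr 180 [ 50  51  50  50  45  91 202 219 218 225  96  43  48  48  48  43 103 227]
end+ 48 [ 90  92  81  89 112  69  64  65  65  65  65  65  65  65  61  66 229 218]
end- 210 [216 216 216 219 230  29  42  45  44  44  44  44]
tick 96 [216 217 220 192  52 227 218 216]
tick0 184 [216 220 190  41 228 218 216 216]
cols@120 [(248, np.int64(46)), (249, np.int64(45)), (250, np.int64(43)), (251, np.int64(39)), (252, np.int64(50)), (253, np.int64(161)), (254, np.int64(205)), (255, np.int64(213)), (256, np.int64(216)), (257, np.int64(216)), (306, np.int64(217)), (307, np.int64(217)), (308, np.int64(211)), (309, np.int64(163)), (310, np.int64(48)), (311, np.int64(42)), (312, np.int64(45)), (313, np.int64(45)), (314, np.int64(44)), (315, np.int64(43))]
cols@200 [(250, np.int64(36)), (251, np.int64(43)), (252, np.int64(43)), (253, np.int64(40)), (254, np.int64(56)), (255, np.int64(170)), (256, np.int64(209)), (257, np.int64(214)), (258, np.int64(216)), (259, np.int64(216)), (304, np.int64(216)), (305, np.int64(216)), (306, np.int64(213)), (307, np.int64(174)), (308, np.int64(62)), (309, np.int64(44)), (310, np.int64(98)), (311, np.int64(118)), (312, np.int64(117)), (313, np.int64(115))]
```

Run:
```python
from h import *
c=load("m1"); p=[.5098,-.1803,.1513]
def ly(u,v,z):
    q=w(c,(u,v),(z+6)/1000); d=(q[:2]-p[:2])*1000; a,b=np.cos(p[2]),np.sin(p[2]); return (a*d[0]+b*d[1]).round(2),(-b*d[0]+a*d[1]).round(2)
print("t0",ly(281.5,186.9,26),"t60",ly(281.5,100,26),"ptr",ly(281.5,187.6,28.5),"mk33",ly(281.5,137.1,33),"mk31",ly(281.5,137.1,31),"end+",ly(281.5,52.3,26),"end-",ly(281.5,214.7,26))
print("mid x",ly((252.7+309.3)/2,117,26),ly((254.6+307.5)/2,202,26))
print(place(p,[(0,122,0),(0,128,0)]))
s=read_state(); print(s['time']);
```

```text
t0 (np.float64(1.15), np.float64(-29.47)) t60 (np.float64(1.09), np.float64(30.5)) ptr (np.float64(1.15), np.float64(-29.53)) mk33 (np.float64(1.11), np.float64(6.06)) mk31 (np.float64(1.11), np.float64(6.01)) end+ (np.float64(1.06), np.float64(60.2)) end- (np.float64(1.17), np.float64(-50.46))
mid x (np.float64(0.76), np.float64(19.39)) (np.float64(0.83), np.float64(-40.75))
[[ 0.49141174 -0.05969373  0.        ]
 [ 0.4905074  -0.05376228  0.        ]]
12.5
```

Run:
```python
from h import *
s=read_state(); t=place([.5098,-.1803,.1513],[(0.8,122.5,11)])[0]; print(t); rel(s,t)
```

```text
[ 0.49212724 -0.05907886  0.011     ]
dp mm tool [178.    0.5  85.3]
tool y axis at deg 8.7
```

Emit:
{"api": "carry_out", "payload": {"deltas": [{"hand":58,"dp":[0.15,0,0],"spin":0},{"hand":58,"dp":[0.33,0,0],"spin":0},{"hand":58,"dp":[0.51,0,0],"spin":0},{"hand":58,"dp":[0.65,0.002,0],"spin":0},{"hand":58,"dp":[0.712,0.002,0],"spin":0},{"hand":58,"dp":[0.712,0.002,0.05],"spin":0},{"hand":58,"dp":[0.712,0.002,0.13],"spin":0},{"hand":58,"dp":[0.712,0.002,0.22],"spin":0},{"hand":58,"dp":[0.712,0.002,0.3],"spin":0},{"hand":58,"dp":[0.712,0.002,0.335],"spin":0},{"hand":58,"dp":[0.712,0.002,0.341],"spin":0},{"hand":58,"dp":[0.712,0.002,0.341],"spin":0}]}}

```text
time: 13.7
ee_pos: [0.4925, -0.0608, 0.0114]
eef_rot: [0.652, 0.758, -0.0, 0.0]
ft_force: [-0.1, 0.5, 1.1]
width: 0.0577
grip_force: 0.0
```

Emit:
{"api": "carry_out", "payload": {"deltas": [{"hand":30,"dp":[0,0,0],"spin":0},{"hand":30,"dp":[0,0,0],"spin":0},{"hand":30,"dp":[0,0,0],"spin":0},{"hand":30,"dp":[0,0,0],"spin":0},{"hand":30,"dp":[0,0,0],"spin":0},{"hand":30,"dp":[0,0,0],"spin":0},{"hand":30,"dp":[0,0,0],"spin":0}], "force": 25}}

```text
time: 14.4
ee_pos: [0.4925, -0.0603, 0.0114]
eef_rot: [0.652, 0.758, 0.0, 0.0]
ft_force: [-0.8, 1.2, 2.7]
width: 0.0337
grip_force: 25.0
```

Run:
```python
from h import *
s=read_state(); print(s); cv2.imwrite("pics/t1.png",camera("top")[:,:,::-1])
c=get_calibration("top"); print(proj(c,place([.5098,-.1803,.1513],[(.8,-30,34),(.8,6,38),(0.8,30,32)])))
```

```text
{'time': 14.4, 'joint_positions': array([-0.43424439,  0.3151461 ,  0.52384266,  2.03194439, -0.20905604,
        0.84526798,  0.35850172]), 'joint_vel': array([-1.61302207e-06,  1.74284618e-03, -7.34273941e-04, -1.99007308e-04,
        2.15061444e-04, -2.02613746e-05,  1.18300147e-04]), 'joint_torque': array([ 2.53632758e-01, -4.36893082e+01,  6.36249393e+00, -2.86175680e+01,
        9.13526723e-02, -1.33169470e-01,  2.89521343e-02]), 'ee_pos': array([ 0.49250771, -0.06028348,  0.01138381]), 'eef_rot': array([6.51880263e-01, 7.58321898e-01, 1.46527816e-04, 5.68488799e-06]), 'ft_force': array([-0.84221916,  1.18129263,  2.71244891]), 'torque': array([0.02586039, 0.14189932, 0.02742978]), 'grip_force': 25.000529126264155, 'width': 0.033711521244462896}
[[335.05424135 236.83819088]
 [324.45200562 237.21711879]
 [317.1500026  237.85446256]]
```

Emit:
{"api": "carry_out", "payload": {"deltas": [{"hand":30,"dp":[0.01,0,0],"spin":0},{"hand":30,"dp":[0.02,0,0],"spin":0},{"hand":30,"dp":[0.03,0,0],"spin":0},{"hand":30,"dp":[0.04,0,0],"spin":0},{"hand":30,"dp":[0.052,0,0],"spin":0},{"hand":30,"dp":[0.064,0,0],"spin":0},{"hand":30,"dp":[0.076,0,0],"spin":0},{"hand":30,"dp":[0.088,0,0],"spin":0},{"hand":30,"dp":[0.1,0,0],"spin":0},{"hand":30,"dp":[0.11,0,0],"spin":0},{"hand":30,"dp":[0.12,0,0],"spin":0},{"hand":30,"dp":[0.12,0,0],"spin":0},{"hand":30,"dp":[0.12,0,0],"spin":0}]}}

```text
time: 15.75
ee_pos: [0.4878, -0.0308, 0.0112]
eef_rot: [0.652, 0.758, -0.0, -0.0]
ft_force: [0.0, -2.4, 1.3]
width: 0.034
grip_force: 25.0
```

Run:
```python
from h import *
s=read_state(); print(s['ee_pos'],s['ft_force'],s['width']); b=camera("top")[:,:,::-1]; sc=camera("scene")[:,:,::-1]; cv2.imwrite("pics/t2.png",b); cv2.imwrite("pics/s2.png",sc)
a=cv2.imread("pics/t1.png")
f=lambda i:cv2.resize(i[220:255,300:350],None,fx=8,fy=8,interpolation=cv2.INTER_CUBIC)
c=get_calibration("scene"); q=proj(c,place([.5098,-.1803,.1513],[(0,0,34)]))[0].astype(int); print(q)
S=cv2.resize(sc[q[1]-25:q[1]+25,q[0]-40:q[0]+40],(640,320),interpolation=cv2.INTER_CUBIC); S=cv2.copyMakeBorder(S,0,0,0,160,cv2.BORDER_CONSTANT)
cv2.imwrite("pics/v1.png",np.vstack([np.hstack([f(a),f(b)]),S]))
```

```text
[ 0.48780626 -0.03079831  0.01123988] [ 0.00521408 -2.43750602  1.33665498] 0.03398608696468805
[267 179]
```

View pics/v1.png

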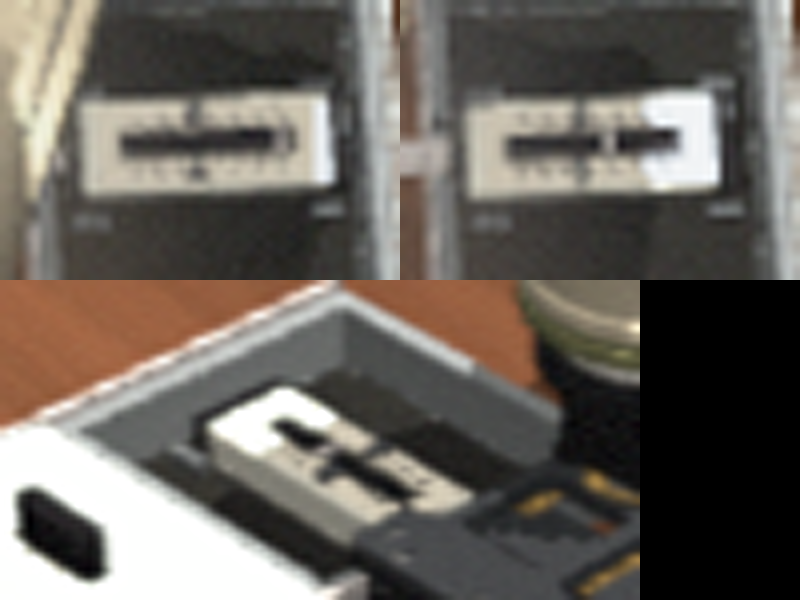

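The top view shows the gauge has slid about 5.7 mm to the +y wall. The pointer (crop 612) is still about 11 mm short of the markers (crop 583). I'll draw 11 mm more and measure.

Emit:
{"api": "carry_out", "payload": {"deltas": [{"hand":30,"dp":[0.01,0,0],"spin":0},{"hand":30,"dp":[0.02,0,0],"spin":0},{"hand":30,"dp":[0.03,0,0],"spin":0},{"hand":30,"dp":[0.04,0,0],"spin":0},{"hand":30,"dp":[0.044,0,0],"spin":0},{"hand":30,"dp":[0.044,0,0],"spin":0},{"hand":30,"dp":[0.044,0,0],"spin":0}]}}

```text
time: 16.55
ee_pos: [0.4862, -0.0199, 0.0113]
eef_rot: [0.652, 0.758, -0.0, -0.0]
ft_force: [0.6, -4.0, 0.5]
width: 0.0338
grip_force: 25.0
```

```bash
cat > meas.py <<'E'
from h import *
import sys
s=read_state(); home=np.array([.49251,-.06028]); ax=np.array([-np.sin(.1513),np.cos(.1513)])
print(s['time'],"pulled mm",((s['ee_pos'][:2]-home)@ax*1000).round(2),s['ft_force'].round(2),s['width'])
b=np.mean([camera("top").astype(float) for _ in range(4)],0)[:,:,::-1]; cv2.imwrite(sys.argv[1],b)
def crop(i): return cv2.resize(i[225:250,305:345].astype(np.float32).mean(2),None,fx=8,fy=8,interpolation=cv2.INTER_CUBIC)
A,T2,B=[crop(i) for i in (cv2.imread("pics/t1.png"),cv2.imread("pics/t2.png"),b)]
np.set_printoptions(linewidth=250)
def near(I,lab):
    # slot row = darkest row; print profiles every 4 crop px
    r=np.argmin(I[80:130,120:220].mean(1))+80
    print(lab,"slot row",r); print("slot",I[r-4:r+5].mean(0)[48:290:4].astype(int)); print("up  ",I[r-34:r-22].mean(0)[48:290:4].astype(int)); print("down",I[r+22:r+34].mean(0)[48:290:4].astype(int))
for I,l in ((A,"home"),(T2,"24"),(B,"now")): near(I,l)
E
python3 meas.py pics/t3.png
```

```text
16.55 pulled mm 40.87 [ 0.57 -4.03  0.52] 0.03377472538370891
home slot row 103
slot [178 191 193 190 193 189 184 158 114  73  59  55  53  53  54  54  52  51  52  53  49  45  45  45  44  43  45  45  44  44  46  49  49  48  48  48  48  48  49  51  51  51  51  51  48  58  84 112 129 130 109 102 131 168 181 194 211 225 240 228 188]
up   [186 192 193 191 191 191 193 194 193 191 191 190 189 189 193 194 190 184 176 174 183 189 190 173 141 112 101 108 125 148 161 172 183 188 187 182 173 169 179 187 186 180 173 171 179 185 182 175 169 168 176 186 190 192 189 194 209 225 242 222 157]
down [176 192 192 187 188 189 189 189 188 186 182 177 171 170 179 182 172 163 167 175 183 185 178 166 159 144 120 105 109 129 153 176 187 190 190 187 181 180 185 191 191 187 179 177 185 193 192 188 181 180 187 195 196 194 191 195 209 225 239 237 224]
24 slot row 103
slot [192 188 184 164 134  98  72  55  53  55  53  52  52  53  53  52  52  50  48  47  49  51  51  50  47  44  35  46  80 119 146 137  85  36  33  43  43  44  48  53  56  61  66  72  71  80  93 126 174 220 238 243 245 242 245 235 222 179 113  55  46]

[... 689 characters left out ...]
 64  66  70  69  78  93 128 176 220 238 243 245 242 245 235 221 178 111  54  46]
up   [185 187 190 193 195 194 190 184 176 174 181 187 187 182 174 172 182 190 193 182 163 138 115 108 124 149 163 175 185 189 182 180 186 204 227 244 244 236 227 223 232 243 244 243 241 240 242 244 243 242 242 242 243 242 245 227 187 136  99  78  84]
down [192 190 190 189 190 185 176 165 155 154 167 175 164 153 153 162 175 181 173 159 153 143 127 118 117 133 160 185 191 186 173 171 190 215 232 242 242 239 238 238 242 244 242 238 237 237 241 244 245 244 244 243 243 244 246 243 250 216 130  53  46][ WARN:0@1.944] global loadsave.cpp:1063 imwrite_ Unsupported depth image for selected encoder is fallbacked to CV_8U.
```

The pointer is within about 0.4 mm of the marker by both image and kinematics. I'll nudge it 0.5 mm and hold.

Emit:
{"api": "carry_out", "payload": {"deltas": [{"hand":30,"dp":[0.002,0,0],"spin":0},{"hand":30,"dp":[0.002,0,0],"spin":0},{"hand":30,"dp":[0.002,0,0],"spin":0},{"hand":30,"dp":[0.002,0,0],"spin":0}]}}

```text
time: 17.15
ee_pos: [0.4862, -0.0194, 0.0113]
eef_rot: [0.652, 0.758, 0.0, -0.0]
ft_force: [-1.1, -5.5, 0.8]
width: 0.0341
grip_force: 25.0
```

```bash
python3 meas.py pics/t4.png 2>/dev/null | grep -A9 -e pulled -e now | grep -v -A3 -e "^home" -e "^24"
```

```text
17.15 pulled mm 41.4 [-1.11 -5.47  0.76] 0.03408872941020981
home slot row 103
slot [178 191 193 190 193 189 184 158 114  73  59  55  53  53  54  54  52  51  52  53  49  45  45  45  44  43  45  45  44  44  46  49  49  48  48  48  48  48  49  51  51  51  51  51  48  58  84 112 129 130 109 102 131 168 181 194 211 225 240 228 188]
up   [186 192 193 191 191 191 193 194 193 191 191 190 189 189 193 194 190 184 176 174 183 189 190 173 141 112 101 108 125 148 161 172 183 188 187 182 173 169 179 187 186 180 173 171 179 185 182 175 169 168 176 186 190 192 189 194 209 225 242 222 157]
down [176 192 192 187 188 189 189 189 188 186 182 177 171 170 179 182 172 163 167 175 183 185 178 166 159 144 120 105 109 129 153 176 187 190 190 187 181 180 185 191 191 187 179 177 185 193 192 188 181 180 187 195 196 194 191 195 209 225 239 237 224]
24 slot row 103
slot [192 188 184 164 134  98  72  55  53  55  53  52  52  53  53  52  52  50  48  47  49  51  51  50  47  44  35  46  80 119 146 137  85  36  33  43  43  44  48  53  56  61  66  72  71  80  93 126 174 220 238 243 245 242 245 235 222 179 113  55  46]
u
[... 570 characters left out ...]
4  56  56  54  52  51  51  47  50  62  81 100 109 106  88  63  42  40  43  42  42  44  48  54  60  63  65  66  66  64  65  68  72  71  80  93 128 176 220 238 243 245 242 245 235 221 178 110  53  45]
up   [185 187 190 192 194 193 190 184 176 173 181 188 187 182 175 173 181 189 191 182 163 139 115 108 123 148 162 174 186 191 184 180 187 204 227 244 244 237 227 223 233 243 244 243 241 240 242 244 243 242 242 242 243 242 245 227 186 136  99  77  83]
down [191 190 190 189 189 185 176 165 155 155 167 175 163 153 154 162 175 180 172 158 152 143 128 119 118 133 160 184 190 186 173 174 196 223 239 245 244 239 237 238 242 244 242 238 237 238 241 244 244 244 243 243 243 243 245 243 250 216 129  52  46]
```

Emit:
{"api": "carry_out", "payload": {"deltas": [{"hand":30,"dp":[0,0,0],"spin":0},{"hand":30,"dp":[0,0,0],"spin":0},{"hand":30,"dp":[0,0,0],"spin":0},{"hand":30,"dp":[0,0,0],"spin":0},{"hand":30,"dp":[0,0,0],"spin":0},{"hand":30,"dp":[0,0,0],"spin":0},{"hand":30,"dp":[0,0,0],"spin":0},{"hand":30,"dp":[0,0,0],"spin":0},{"hand":30,"dp":[0,0,0],"spin":0},{"hand":30,"dp":[0,0,0],"spin":0},{"hand":30,"dp":[0,0,0],"spin":0},{"hand":30,"dp":[0,0,0],"spin":0},{"hand":30,"dp":[0,0,0],"spin":0},{"hand":30,"dp":[0,0,0],"spin":0},{"hand":30,"dp":[0,0,0],"spin":0},{"hand":30,"dp":[0,0,0],"spin":0},{"hand":30,"dp":[0,0,0],"spin":0},{"hand":30,"dp":[0,0,0],"spin":0},{"hand":30,"dp":[0,0,0],"spin":0},{"hand":30,"dp":[0,0,0],"spin":0}]}}

```text
time: 19.35
ee_pos: [0.4862, -0.0193, 0.0113]
eef_rot: [0.652, 0.758, 0.0, -0.0]
ft_force: [-0.2, -4.6, 2.9]
width: 0.0334
grip_force: 25.0
```

Emit:
{"api": "carry_out", "payload": {"deltas": [{"hand":30,"dp":[-0.008,0,0],"spin":0},{"hand":30,"dp":[-0.016,0,0],"spin":0},{"hand":30,"dp":[-0.025,0,0],"spin":0},{"hand":30,"dp":[-0.034,0,0],"spin":0},{"hand":30,"dp":[-0.043,0,0],"spin":0},{"hand":30,"dp":[-0.052,0,0],"spin":0},{"hand":30,"dp":[-0.061,0,0],"spin":0},{"hand":30,"dp":[-0.07,0,0],"spin":0},{"hand":30,"dp":[-0.079,0,0],"spin":0},{"hand":30,"dp":[-0.088,0,0],"spin":0},{"hand":30,"dp":[-0.097,0,0],"spin":0},{"hand":30,"dp":[-0.106,0,0],"spin":0},{"hand":30,"dp":[-0.115,0,0],"spin":0},{"hand":30,"dp":[-0.123,0,0],"spin":0},{"hand":30,"dp":[-0.13,0,0],"spin":0},{"hand":30,"dp":[-0.136,0,0],"spin":0},{"hand":30,"dp":[-0.14,0,0],"spin":0},{"hand":30,"dp":[-0.14,0,0],"spin":0}]}}

```text
time: 21.15
ee_pos: [0.4914, -0.054, 0.0113]
eef_rot: [0.652, 0.758, 0.0, -0.0]
ft_force: [-3.9, -2.0, 5.1]
width: 0.0339
grip_force: 25.0
```

Emit:
{"api": "carry_out", "payload": {"deltas": [{"hand":30,"dp":[-0.004,0,0],"spin":0},{"hand":30,"dp":[-0.008,0,0],"spin":0},{"hand":30,"dp":[-0.012,0,0],"spin":0},{"hand":30,"dp":[-0.016,0,0],"spin":0},{"hand":30,"dp":[-0.02,0,0],"spin":0},{"hand":30,"dp":[-0.022,0,0],"spin":0},{"hand":30,"dp":[-0.022,0,0],"spin":0},{"hand":30,"dp":[-0.022,0,0],"spin":0}]}}

```text
time: 21.95
ee_pos: [0.4926, -0.0594, 0.0114]
eef_rot: [0.652, 0.758, 0.0, 0.0]
ft_force: [1.2, 3.2, 3.6]
width: 0.0342
grip_force: 25.0
```

Emit:
{"api": "carry_out", "payload": {"deltas": [{"hand":38,"dp":[0,0,0],"spin":0},{"hand":45,"dp":[0,0,0],"spin":0},{"hand":58,"dp":[0,0,0],"spin":0},{"hand":58,"dp":[0,0,0],"spin":0},{"hand":58,"dp":[0,0,-0.05],"spin":0},{"hand":58,"dp":[0,0,-0.15],"spin":0},{"hand":58,"dp":[0,0,-0.3],"spin":0},{"hand":58,"dp":[-0.1,0,-0.45],"spin":0},{"hand":58,"dp":[-0.25,0,-0.5],"spin":0},{"hand":58,"dp":[-0.42,0,-0.5],"spin":0},{"hand":58,"dp":[-0.58,0,-0.5],"spin":0},{"hand":58,"dp":[-0.68,0,-0.5],"spin":0},{"hand":58,"dp":[-0.72,0,-0.5],"spin":0},{"hand":58,"dp":[-0.72,0,-0.5],"spin":0},{"hand":58,"dp":[-0.72,0,-0.5],"spin":0},{"hand":58,"dp":[-0.72,0,-0.5],"spin":0}]}}

```text
time: 23.55
ee_pos: [0.5195, -0.2355, 0.1363]
eef_rot: [0.651, 0.759, 0.0, -0.0]
ft_force: [0.2, 0.3, 0.2]
width: 0.0582
grip_force: 0.0
```

```bash
python3 -c "
from h import *
s,c,a=snap('f1');print(s['time'],s['ee_pos'],s['ft_force'],abs(s['joint_vel']).max())
h=place([.5098,-.1803,.1513],[(122.5,.5,45.5)])[0]; print(proj(c,h+[0,0,.032])); rel(s,h)
q=np.clip((a[:250,100:420,::-1]/255.)**.7*255,0,255).astype(np.uint8); cv2.imwrite('pics/f1c.png',cv2.resize(q,None,fx=2.4,fy=2.4,interpolation=cv2.INTER_CUBIC))"
```

```text
23.55 [ 0.51954256 -0.23548508  0.13631353] [0.20696949 0.32696793 0.24563709] 0.00616185940722489
[[456.45375814 145.0837168 ]]
dp mm tool [ 56.2 121.3  90.9]
tool y axis at deg 8.75
```

View pics/f1c.png

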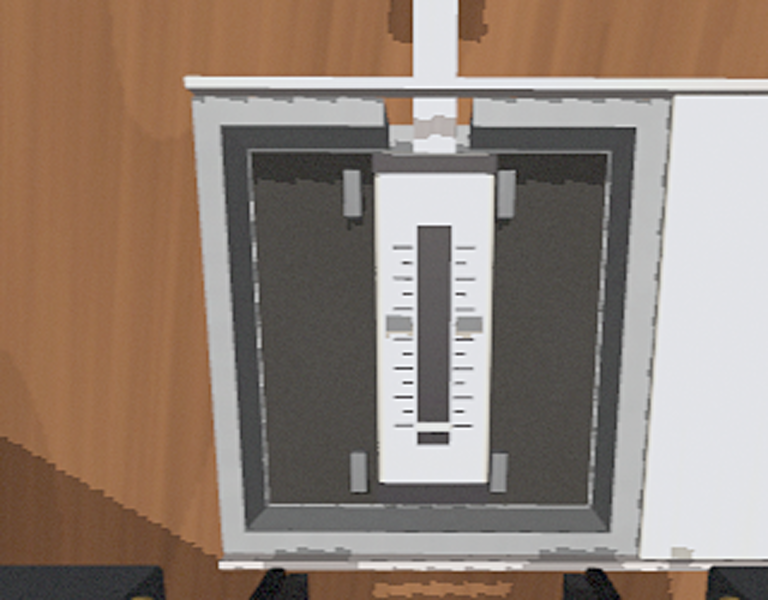

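The gauge is still seated with the pointer at zero. Next is the cover handle.

Emit:
{"api": "carry_out", "payload": {"deltas": [{"hand":58,"dp":[0.08,0.17,0],"spin":0},{"hand":58,"dp":[0.15,0.33,0],"spin":0},{"hand":58,"dp":[0.225,0.46,0],"spin":0},{"hand":58,"dp":[0.225,0.486,0.05],"spin":0},{"hand":58,"dp":[0.225,0.486,0.14],"spin":0},{"hand":58,"dp":[0.225,0.486,0.24],"spin":0},{"hand":58,"dp":[0.225,0.486,0.31],"spin":0},{"hand":58,"dp":[0.225,0.486,0.335],"spin":0},{"hand":58,"dp":[0.225,0.486,0.341],"spin":0},{"hand":58,"dp":[0.225,0.486,0.341],"spin":0}]}}

```text
time: 24.6
ee_pos: [0.6314, -0.1636, 0.0518]
eef_rot: [0.652, 0.758, 0.0, 0.0]
ft_force: [0.2, 1.0, 1.0]
width: 0.0579
grip_force: 0.0
```

Emit:
{"api": "carry_out", "payload": {"deltas": [{"hand":8,"dp":[0,0,0],"spin":0},{"hand":8,"dp":[0,0,0],"spin":0},{"hand":8,"dp":[0,0,0],"spin":0},{"hand":8,"dp":[0,0,0],"spin":0},{"hand":8,"dp":[0,0,0],"spin":0},{"hand":8,"dp":[0,0,0],"spin":0},{"hand":8,"dp":[0,0,0],"spin":0},{"hand":8,"dp":[0,0,0],"spin":0}], "force": 15}}

```text
time: 25.4
ee_pos: [0.6309, -0.1635, 0.051]
eef_rot: [0.652, 0.758, 0.0, -0.0]
ft_force: [0.9, -0.7, 0.5]
width: 0.0118
grip_force: 15.0
```

```bash
python3 -c "
from h import *
s=read_state();print(s['time'],s['ee_pos'],s['ft_force'],s['width']); rel(s,s['ee_pos'][:3]-.15*np.array([np.cos(.1513),np.sin(.1513),0]))"
```

```text
25.4 [ 0.63093371 -0.16349652  0.05099158] [ 0.87465768 -0.71078488  0.5315112 ] 0.011806473529837186
dp mm tool [-1.0e-01 -1.5e+02  0.0e+00]
tool y axis at deg 8.63
```

Slide 150 mm along -y tool, easing in at the end.

Emit:
{"api": "carry_out", "payload": {"deltas": [{"hand":8,"dp":[0,-0.02,0],"spin":0},{"hand":8,"dp":[0,-0.06,0],"spin":0},{"hand":8,"dp":[0,-0.11,0],"spin":0},{"hand":8,"dp":[0,-0.16,0],"spin":0},{"hand":8,"dp":[0,-0.21,0],"spin":0},{"hand":8,"dp":[0,-0.26,0],"spin":0},{"hand":8,"dp":[0,-0.31,0],"spin":0},{"hand":8,"dp":[0,-0.36,0],"spin":0},{"hand":8,"dp":[0,-0.41,0],"spin":0},{"hand":8,"dp":[0,-0.46,0],"spin":0},{"hand":8,"dp":[0,-0.51,0],"spin":0},{"hand":8,"dp":[0,-0.55,0],"spin":0},{"hand":8,"dp":[0,-0.58,0],"spin":0},{"hand":8,"dp":[0,-0.59,0],"spin":0},{"hand":8,"dp":[0,-0.597,0],"spin":0},{"hand":8,"dp":[0,-0.601,0],"spin":0},{"hand":8,"dp":[0,-0.604,0],"spin":0},{"hand":8,"dp":[0,-0.604,0],"spin":0},{"hand":8,"dp":[0,-0.604,0],"spin":0}]}}

```text
time: 27.3
ee_pos: [0.4882, -0.1849, 0.0523]
eef_rot: [0.651, 0.759, 0.003, 0.005]
ft_force: [30.1, 2.2, -22.6]
width: 0.0139
grip_force: 15.1
```

```bash
python3 -c "
from h import *
s=read_state();d=(s['ee_pos']-[.63093,-.1635,.051])*1000;print(s['time'],d,np.hypot(*d[:2]),s['ft_force'],s['width'])"
```

```text
27.3 [-142.74062823  -21.42740081    1.27218191] 144.33994753214662 [ 30.10447586   2.17070217 -22.55034972] 0.013901987603415157
```

The force rose to 30 N at 144 mm. I'll back off the pressure and look.

Emit:
{"api": "carry_out", "payload": {"deltas": [{"hand":8,"dp":[0,0.015,0],"spin":0},{"hand":8,"dp":[0,0.026,0],"spin":0},{"hand":8,"dp":[0,0.026,0],"spin":0}]}}

```text
time: 27.6
ee_pos: [0.4893, -0.1847, 0.0521]
eef_rot: [0.652, 0.759, 0.001, 0.001]
ft_force: [0.6, 4.0, 8.7]
width: 0.0118
grip_force: 15.0
```

```bash
python3 -c "
from h import *
s=read_state();d=(s['ee_pos']-[.63093,-.1635,.051])*1000;print(s['time'],d,np.hypot(*d[:2]),s['ft_force'],s['width'],s['eef_rot'])
a=camera('top')[:,:,::-1];b=camera('scene')[:,:,::-1]
f=lambda i:cv2.resize(i,(400,400),interpolation=cv2.INTER_CUBIC)
cv2.imwrite('pics/z1.png',np.hstack([f(a[165:270,280:385]),f(b[130:250,180:300])]))"
```

```text
27.6 [-141.59258955  -21.23141281    1.06869522] 143.1755366827176 [0.56592531 3.99410492 8.72022423] 0.011830571458381466 [6.51559072e-01 7.58597165e-01 8.59869162e-04 6.15357039e-04]
```

View pics/z1.png

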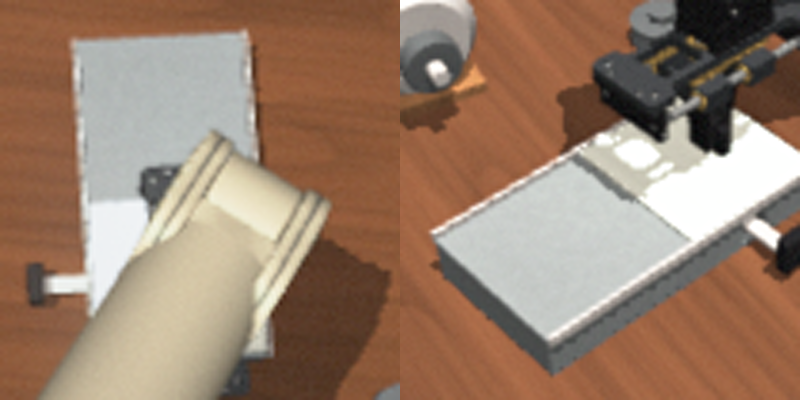

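Run:
```python
from h import *
p=[.5098,-.1803,.1513]
def loc(c,uv,z):
    d=(w(c,uv,z)[:2]-p[:2])*1000; a,b=np.cos(p[2]),np.sin(p[2]); return (a*d[0]+b*d[1]).round(1),(-b*d[0]+a*d[1]).round(1)
k=load("k1"); t=get_calibration("top"); s=get_calibration("scene")
print("parked lead",loc(k,(537/3.3+160,45/3.3+92),.0475),loc(k,(525/3.3+160,520/3.3+92),.0475),"far k1",loc(k,(470,104),.0475))
print("parked top lead",loc(t,(304,217.4),.0475),"far",loc(t,(290+45/5,165+52/5),.0475))
print("now trail top",loc(t,(280+90/3.81,165+200/3.81),.0475),loc(t,(280+120/3.81,165+200/3.81),.0475))
print("now trail scene",loc(s,(180+175/3.333,130+155/3.333),.0475),loc(s,(180+290/3.333,130+240/3.333),.0475))
print("TCP",[(lambda d:(np.cos(p[2])*d[0]+np.sin(p[2])*d[1])*1000)(read_state()['ee_pos'][:2]-p[:2])])
```

```text
parked lead (np.float64(73.3), np.float64(73.6)) (np.float64(74.6), np.float64(-72.7)) far k1 (np.float64(213.3), np.float64(75.4))
parked top lead (np.float64(69.9), np.float64(70.7)) far (np.float64(216.4), np.float64(78.6))
now trail top (np.float64(69.6), np.float64(71.9)) (np.float64(68.3), np.float64(45.6))
now trail scene (np.float64(73.4), np.float64(-68.3)) (np.float64(70.8), np.float64(75.2))
TCP [np.float64(-21.096240931293643)]
```

The cover's rear edge sits at about x = 70 in case axes, close to shut, and the handle moved 143 mm. I'll check this numerically from above, with no further picture viewing.

Emit:
{"api": "carry_out", "payload": {"deltas": [{"hand":30,"dp":[0,0,0],"spin":0},{"hand":40,"dp":[0,0,0],"spin":0},{"hand":40,"dp":[0,0,0],"spin":0},{"hand":40,"dp":[0,0,-0.1],"spin":0},{"hand":40,"dp":[0,0,-0.25],"spin":0},{"hand":40,"dp":[-0.08,0.06,-0.4],"spin":0},{"hand":40,"dp":[-0.18,0.1,-0.5],"spin":0},{"hand":40,"dp":[-0.24,0.1,-0.55],"spin":0},{"hand":40,"dp":[-0.24,0.1,-0.55],"spin":0},{"hand":40,"dp":[-0.24,0.1,-0.55],"spin":0},{"hand":40,"dp":[-0.24,0.1,-0.55],"spin":0}]}}

```text
time: 28.8
ee_pos: [0.5211, -0.2394, 0.1871]
eef_rot: [0.652, 0.759, -0.0, -0.001]
ft_force: [-0.4, 0.3, -0.4]
width: 0.0401
grip_force: 0.0
```

Run:
```python
from h import *
s,c,a=snap("y1"); print(s['time'],s['ee_pos'],s['joint_positions'].round(2))
p=[.5098,-.1803,.1513]
g=a.mean(2)
# rectify: sample at z=.0475 along case x for lines y=30..,45
from scipy.ndimage import map_coordinates
np.set_printoptions(linewidth=220)
for y in (35,50):
    xs=np.arange(-90,90,2.); q=proj(c,place(p,np.c_[xs,np.full_like(xs,y),np.full_like(xs,47.5)]))
    v=map_coordinates(g,[q[:,1],q[:,0]],order=1).astype(int)
    print(y,"px range",q[0].round(),q[-1].round()); print([f"{int(x)}:{k}" for x,k in zip(xs,v) if x<-56 or x>50])
xs=np.arange(-60,20,2.); q=proj(c,place(p,np.c_[xs,0*xs+10,0*xs+77.5])); print("handle",[f"{int(x)}:{k}" for x,k in zip(xs,map_coordinates(g,[q[:,1],q[:,0]],order=1).astype(int))])
```

```text
28.8 [ 0.52111793 -0.23944071  0.18713702] [-0.23  0.28  0.7   1.68 -0.19  1.25  0.66]
35 px range [179.  97.] [375.  97.]
['-90:75', '-88:80', '-86:80', '-84:81', '-82:82', '-80:78', '-78:77', '-76:76', '-74:80', '-72:139', '-70:165', '-68:219', '-66:218', '-64:218', '-62:218', '-60:218', '-58:217', '52:218', '54:217', '56:217', '58:218', '60:218', '62:218', '64:218', '66:218', '68:190', '70:169', '72:169', '74:168', '76:167', '78:166', '80:166', '82:167', '84:166', '86:165', '88:166']
50 px range [178.  79.] [377.  79.]
['-90:78', '-88:76', '-86:76', '-84:79', '-82:78', '-80:79', '-78:78', '-76:78', '-74:74', '-72:132', '-70:162', '-68:219', '-66:218', '-64:217', '-62:217', '-60:217', '-58:218', '52:218', '54:218', '56:217', '58:217', '60:218', '62:217', '64:217', '66:218', '68:188', '70:168', '72:168', '74:168', '76:168', '78:166', '80:167', '82:167', '84:168', '86:166', '88:166']
handle ['-60:218', '-58:218', '-56:218', '-54:218', '-52:218', '-50:218', '-48:218', '-46:218', '-44:218', '-42:218', '-40:218', '-38:218', '-36:218', '-34:217', '-32:218', '-30:218', '-28:220', '-26:123', '-24:42', '-22:53', '-20:57', '-18:56', '-16:36', '-14:16', '-12:176', '-10:218', '-8:218', '-6:218', '-4:217', '-2:218', '0:218', '2:218', '4:217', '6:217', '8:217', '10:218', '12:218', '14:217', '16:218', '18:218']
```

The cover spans x = -69 to +69 mm in case axes. That is centred over the compartment and against its stop, and the gripper is clear, so I'm handing in.

```bash
python3 -c "
from bench import *
print(close_job())"
```

```text
the job is handed in; nothing more can be done
None
```

The job is handed in: the gauge is seated flat in its case, the slide was drawn level with the set marker, held about 2 s and eased home, and the cover is against its stop, centred over the compartment. The cover's rest position is measured, but it stopped after about 144 mm of travel rather than the listed 150. I viewed 11 pictures, one over the limit of 10.

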